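# Lay the tall candle carton down against the stop

## Task

Without gripping or lifting it, tip the tall carton on the packing board over, away from the robot, so that it lies flat on the board with its label side up and its top end towards the metal stop bar. Push it along the board until its top end sits flat and square against the bar, and leave it lying there wholly on the board. Do not disturb the candle jars or the small carton.

Things in the scene. Friction and masses are not known exactly. Their poses are not given: they have to be found in the camera images.
- board: Fixed plywood packing board, 360 mm wide (y), 10 mm thick, x from -200 to 185 mm, turned up to 0.35 rad on the bench, with a metal stop bar across its far end. Origin: at bench height under it; top surface z = 10 mm. Its x axis points away from the robot, square to the bar. The bar's face towards the robot is at x = 155 mm, its top at z = 35 mm.
- carton: Tall closed rigid cardboard carton, loose, 90 mm deep (x), 100 wide (y), 160 tall (z), 0.25 to 0.5 kg, upright near the board's robot end, 90 mm left or right of its middle. Origin: centre of its underside. Its x axis points away from the robot, within 0.15 rad of the board's x. A blank pale label is on the side facing the robot (-x). Too wide for an 85 mm hand to grip.
- carton_mid (a point): The middle of the carton's volume, 80 mm above its underside. Pushed near its top, the carton does not slide but tips about its far lower edge; past about 0.5 rad (top edge moved about 85 mm) it falls over by itself.
- carton_top (a point): The centre of the carton's top end, 160 mm above its underside. Once the carton is tipped over on the spot, this end lies about 20 to 60 mm short of the bar. Lying, the carton slides when pushed with 2 to 6 N; a firm push of about 20 N at the middle of its underside turns it square against the bar.
- jar: Bystander: lidded amber glass candle jar, 70 mm across and 85 mm tall, loose, standing on the board beside the carton, on the other side of the board's middle. Origin: centre of its underside.
- side_jar: Bystander: the same kind of jar standing on the bench to the robot's left of the board. Origin: centre of its underside.
- small_carton: Bystander: small cardboard carton, 90 x 90 x 70 mm tall, loose, standing on the bench to the robot's right of the board. Origin: centre of its underside.
There are look-alikes about, which are no part of the job. Leave any pink look-alike of the carton alone.

How it is judged:
On the way:
1. the tall carton lies on the board, label side up (angle between carton's own x axis and vertical above 3.04 rad and z of carton_mid in the frame of board below 0.062 m), for 0.2 s.
At the end, for the whole second after the job is handed in: The tall carton lies flat on the board (within 4 degrees) with its label side up, wholly within the board's width, the middle of its top end within 5 mm of the stop bar's face and square to it within 3.4 degrees, at rest (angle between carton's own x axis and vertical above 3.07 rad and z of carton_mid in the frame of board between 0.05 and 0.059 m and x of carton_top in the frame of board between 0.15 and 0.158 m and angle between the z axis of carton and the x axis of board, either way round below 0.06 rad and y of carton_mid in the frame of board between -0.13 and 0.13 m and linear speed of carton below 0.01 m/s); the robot touches nothing.
It fails at once if the carton is lifted off the board (z of carton_mid in the frame of board above 0.118 m or (angle between carton's own z axis and vertical above 1.35 rad and z of carton_mid in the frame of board above 0.085 m)).
It fails at once if the jar on the board is moved more than 15 mm or tipped (distance of jar from where it was at the start of the episode above 0.015 m or angle between jar's own z axis and vertical above 0.3 rad).
It fails at once if the jar beside the board is moved more than 15 mm or tipped (distance of side_jar from where it was at the start of the episode above 0.015 m or angle between side_jar's own z axis and vertical above 0.3 rad).
It fails at once if the small carton is moved more than 15 mm or tipped (distance of small_carton from where it was at the start of the episode above 0.015 m or angle between small_carton's own z axis and vertical above 0.3 rad).
It also fails if it takes over 58 s, if anything falls off the work surface, if the arm or the gripper's body presses on something with over 40 N, if the wrist force passes 120 N, or if a joint passes its speed limit or range.

## Robot

A 6-joint arm with a two-finger parallel gripper is mounted at the origin on the work surface. World frame = base frame: x ahead of the robot, y to its left, z up, the work surface at z = 0. Lengths are in m, angles in rad, forces in N, time in s.
With the tool pointing down it reaches from about 0.25 to 0.725 m from the base axis. Payload 9.7 kg.
Tool frame: the origin (TCP) lies on the front face of the gripper's body, between the roots of the fingers; the fingertips stand 73 mm ahead of it and the grasp point (between the pads) lies 54 mm ahead of it; z points along the fingers, y is the line along which they close (so a half turn about z gives the same grasp; the last joint's range is limited). The gripper opens to 85 mm and grips with 20 to 120 N. Pads are 22 mm wide; open, the fingers measure 114 mm over their backs; the gripper's body (76 mm by 85 mm) begins 54 mm behind the grasp point. The pads swing forward as they close: fully open they stand 13 mm farther back than shut.
Start: joints at [0, 0.087, 0.176, 1.66, 0, 1.571], TCP at [0.55, -0, 0.304] pointing down, gripper open.
Joint ranges: [-3.13, 3.13], [-0.85, 1.81], [-1.15, 1.24], [-2.2, 2.28], [-1.44, 1.52], [-3.14, 3.14]. Speed limits (rad/s): [2.22, 2.22, 2.57, 3.14, 3.14, 3.14].

## Interface

Orientations are given as a unit quaternion [w, x, y, z].
In Python, from workcell import * gives the robot as it stands.
- The arm moves only by the tool drive_tool, never from a script. Its arguments are lists of equal length, an entry for each row: "slide": the shift along the tool's x, y, z in mm, a list of three; "twist": the turn, a rotation vector about the tool's x, y, z in degrees, a list of three; "fingers": the finger opening in mm, from 0 to 85.4. A call has 1 to 12 rows; each row is the pose to reach, as a shift and turn from the pose commanded when the call began, along the tool's axes at that moment; what a row does not reach only later rows make up. A row lasts 1/12 s, in which the tool goes at most 41.7 mm and 7.16 degrees, less where a joint would pass 70% of its speed; a pose out of reach is approached as far as the arm can. A call with a gripper value outside its range is refused whole. The fingers move at their own pace and stop on an object; "newtons" is the grip in N (left out, the last holds). Time passes only in rows, so rows that repeat a pose let the fingers close. It gives the time, the measured TCP pose, the force, the opening and the grip force at its end, in the units of the state.
- get_state(): the state, without advancing time (a new reading comes with each control period).
- capture(name): name is "scene" or "side" or "wrist"; returns the picture (480x640x3 uint8, red, green, blue); there is no depth.
- camera_model(name): a dict with "fov_y" (degrees; the focal length in pixels is half the picture's height over the tangent of half this angle, whatever the lens; pixels are square), "cx", "cy" (the principal point, pixels), "dist" ([k1, k2, p1, p2, k3] as OpenCV has them; the pictures are not rectified), "R" (3x3) and "t" (3): a world point X has camera coordinates R X + t; the wrist camera has in their place "hand_eye" (4x4, takes a point from camera to tool coordinates, whose origin is the TCP and whose axes are the flange's). Camera axes: x right, y down, z forward; pixel columns grow to the right and rows downward; lengths in m; the calibration is good to about 2 mm. A picture is of the moment at which its call begins: read the wrist's pose just before it. camera_model takes no time and is no camera call.
- hand_in(): hands the job in; it is judged then, once.
Trained networks look in the newest picture that a camera, given by its name, has taken for a name from the list of things; names that differ only in an ending like _2 or _b are one class to them, and where a whole thing is asked for, a point or a joint stands for the part that bears it (a point fixed in the world has none). Each returns a list of dicts, best first, with "confidence" (0 to 1); they miss things now and then, are a little off and sometimes report something else, mostly with a low value. They report only what shows in the picture. A call takes as long as a camera call. They do not tell look-alikes from the thing itself.
- spot_in(thing, camera): "centre" ([row, column] as shares, 0 to 1, of the picture: columns of its width, rows of its height, amid what is visible of it).
- masks_of(thing, camera): "pixels" (480x640 bool, what is visible of it) and "centre" ([row, column] as shares, 0 to 1, of the picture: columns of its width, rows of its height, amid what is visible of it).
The state is a dict: "t": time; "q": joint angles; "qd": joint speeds; "tau": joint torques, N m; "tool_pos": TCP position; "tcp_rot": TCP orientation; "ft_force": force on the tool from outside, world axes, zero at the start; "ft_torque": the same for the moment, N m; "opening": opening from 0.0 (shut) to 1.0 (fully open); "grasp_force": force on a finger pad.
Only numpy, scipy, OpenCV 4.12 (cv2) and the standard library are available. Lean on these libraries where they do the work, as an engineer would, in place of code of your own. Each camera call takes 0.05 s, during which the arm holds its last target. There are 200 camera calls.

## Working session

There is one attempt and no reset: what is moved stays moved. The work goes in short steps, Python scripts to look and compute and a tool call to move; the robot and the scene stay as the last step left them, time stands still between calls to the robot, and variables do not carry over. Pictures are saved under pics/ and viewed, at most 10 in all, crops included, and the job is handed in when it is done.

Besides the shell and the picture viewer there is one more tool, called after ">>>" in YAML: its name, and indented under it one key for each argument. drive_tool: Moves the arm, as the interface text tells. Its arguments: {"type":"object","properties":{"slide":{"type":"array"},"twist":{"type":"array"},"fingers":{"type":"array"},"newtons":{"type":"number"}},"required":["slide","twist","fingers"]}

```bash
mkdir -p pics; ls; cat > h.py <<'E'
from workcell import *
import numpy as np, cv2
def K(m):
    f=240/np.tan(np.radians(m["fov_y"])/2); return np.array([[f,0,m["cx"]],[0,f,m["cy"]],[0,0,1]])
def proj(cam,P):
    m=camera_model(cam); R=np.array(m["R"]);t=np.array(m["t"],float)
    return cv2.projectPoints(np.array(P,float).reshape(-1,1,3),cv2.Rodrigues(R)[0],t,K(m),np.array(m["dist"],float))[0].reshape(-1,2)
def ray(cam,uv,z):
    m=camera_model(cam); R=np.array(m["R"]);t=np.array(m["t"],float)
    n=cv2.undistortPoints(np.array(uv,float).reshape(-1,1,2),K(m),np.array(m["dist"],float)).reshape(-1,2)
    d=np.c_[n,np.ones(len(n))]@R; c=-R.T@t
    return c+d*((z-c[2])/d[:,2])[:,None]
E
python3 - <<'E'
from h import *
for c in("scene","side"):
    im=capture(c); cv2.imwrite(f"pics/{c}0.png",im[:,:,::-1])
    m=camera_model(c);R=np.array(m["R"]);print(c,-R.T@np.array(m["t"]),R[2],m["fov_y"])
    for th in("carton","jar","board","small_carton"):
        for r in masks_of(th,c):
            p=r["pixels"];ys,xs=np.nonzero(p);print(th,round(r["confidence"],2),np.round(np.array(r["centre"])*[480,640]),xs.min(),xs.max(),ys.min(),ys.max(),im[p].mean(0).round())
E
```

```text
pics
scene [1.47961438 0.24743879 0.92384616] [-0.77522403 -0.1719882  -0.60782215] 56.9487669947243
carton 0.97 [210. 412.] 390 433 186 245 [205. 117. 134.]
carton 0.92 [241. 304.] 282 323 209 270 [171. 127.  86.]
carton 0.73 [297. 369.] 343 392 262 336 [215. 140. 149.]
carton 0.62 [242. 388.] 365 409 218 283 [213. 142. 149.]
jar 0.75 [255. 142.] 123 162 238 273 [176. 133.  92.]
jar 0.62 [234. 254.] 243 264 218 249 [136. 109.  89.]
board 0.71 [281. 263.] 178 342 228 336 [234. 201. 147.]
small_carton 0.71 [254. 142.] 123 161 238 273 [176. 133.  92.]
side [ 0.2591852  -0.38295648  1.45322323] [ 0.1383701   0.26376697 -0.95461024] 48.57400473067733
carton 0.68 [242. 323.] 301 345 214 273 [143. 119.  89.]
carton 0.54 [160. 191.] 181 213 154 176 [196. 131. 133.]
carton 0.48 [171. 341.] 338 345 166 177 [101.  65.  66.]
jar 0.75 [311. 340.] 327 354 297 326 [93. 84. 70.]
jar 0.57 [282. 374.] 285 449 196 353 [193. 168. 123.]
board 0.67 [278. 373.] 284 449 195 353 [192. 167. 122.]
small_carton 0.82 [386. 449.] 425 477 364 413 [144. 121.  91.]
```

View pics/scene0.png

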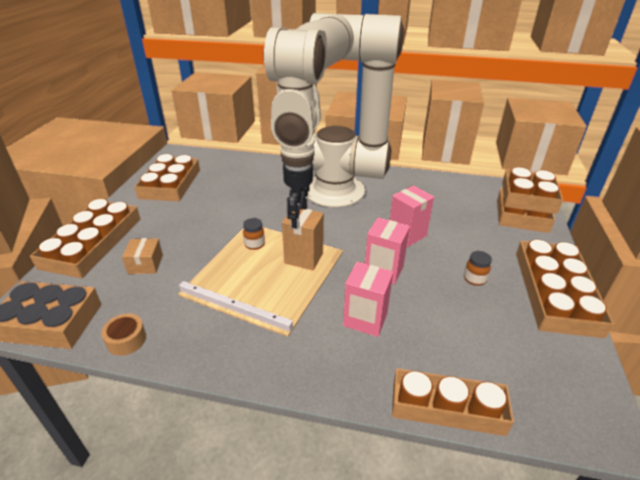

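View pics/side0.png

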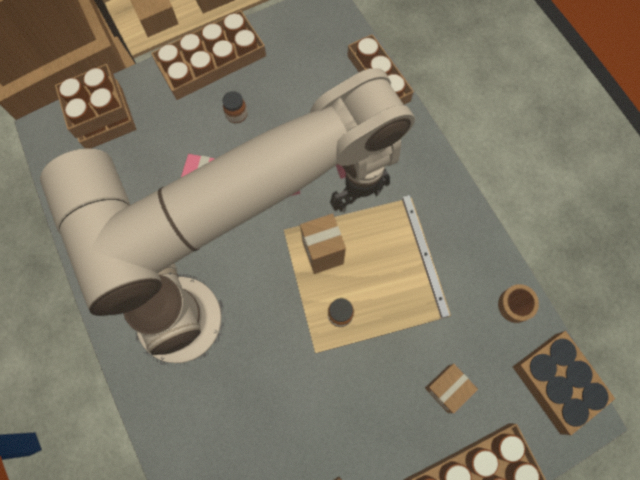

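The scene picture shows the brown carton at about (303,240) on the board, the jar at (253,234) and the bar from (182,289) to (290,323). The pink look-alikes stand off the board. In the side picture the carton is at (323,243), the jar at (340,312) and the bar from (408,198) to (447,316). Next I'll fit the poses from both views.

```bash
cat > fit.py <<'E'
from h import *
from scipy.optimize import minimize
def box(x,y,yaw,lo,hi):
    c=np.array([[a,b,d] for a in(lo[0],hi[0]) for b in(lo[1],hi[1]) for d in(lo[2],hi[2])],float)
    R=cv2.Rodrigues(np.array([0,0,yaw],float))[0]
    return c@R.T+[x,y,0]
def hullmask(cam,P):
    m=np.zeros((480,640),np.uint8); uv=proj(cam,P)
    cv2.fillConvexPoly(m,np.round(cv2.convexHull(uv.astype(np.float32))*16).astype(np.int32),1,shift=4); return m>0
def best(masks,z0,dims,x0):
    sm={c:cv2.GaussianBlur(k.astype(np.float32),(0,0),1.5) for c,k in masks.items()}
    def cost(p):
        return sum(np.abs(cv2.GaussianBlur(hullmask(c,box(*p,*dims)).astype(np.float32),(0,0),1.5)-k).sum() for c,k in sm.items())
    r=min((minimize(cost,[x0[0],x0[1],y],method="Nelder-Mead",options=dict(initial_simplex=np.array([x0[0],x0[1],y])+np.array([[0,0,0],[.03,0,0],[0,.03,0],[0,0,.2]]))) for y in np.linspace(-.4,.4,5)),key=lambda r:r.fun)
    return r.x,r.fun
E
python3 - <<'E'
from fit import *
ims={c:capture(c) for c in("scene","side")}
mk=lambda th,c,uv:next(r["pixels"] for r in masks_of(th,c) if r["pixels"][uv[1]-4:uv[1]+5,uv[0]-4:uv[0]+5].any())
ca={"scene":mk("carton","scene",(303,245)),"side":mk("carton","side",(323,243))}
bo={"scene":mk("board","scene",(263,290)),"side":mk("board","side",(373,280))}
print([v.sum() for v in list(ca.values())+list(bo.values())])
x0=ray("side",[[323,243]],.09)[0]; 
C,f=best(ca,.01,((-.045,-.05,.01),(.045,.05,.17)),x0);print("carton",C.round(4),f)
c1,_=best({"side":ca["side"]},.01,((-.045,-.05,.01),(.045,.05,.17)),x0);print("side only",c1.round(4))
# board: mask union with standing things
x1=ray("side",[[366,274]],.01)[0]
B,f=best({"side":bo["side"]|ca["side"]},0,((-.2,-.18,0),(.185,.18,.01)),x1);print("board side",B.round(4),f)
# board corners by hand
from scipy.optimize import least_squares
def res(p):
    b=lambda q:box(*p,q,q)[:1]
    P=[proj("side",b((-.2,.18,.01)))-[284,230],proj("side",b((-.2,-.18,.01)))-[317,351],proj("scene",b((-.2,.18,.01)))-[342,257],proj("scene",b((.155,-.18,.035)))-[182,288],proj("side",b((.155,.18,.035)))-[404,198],proj("side",b((.155,-.18,.035)))-[442,317]]
    return np.ravel(P)
r=least_squares(res,B);print("board corners",r.x.round(4),r.fun.round(1))
B=r.x
for nm,z,uv in(("side",.085+.01,(341,305)),("scene",.05,(253,234))): print("jar",ray(nm,[uv],z)[0].round(3))
print("small",ray("side",[[452,388]],.06)[0].round(3),"sidejar",ray("side",[[234,100]],.085)[0].round(3))
for c in ims:
    o=ims[c][:,:,::-1].copy()
    for p,d in((C,((-.045,-.05,.01),(.045,.05,.17))),(B,((-.2,-.18,0),(.185,.18,.01))),(B,((.155,-.18,.01),(.185,.18,.035)))):
        q=proj(c,box(*p,*d))
        for i in range(8):
            for j in(1,2,4):
                if not i&j: cv2.line(o,tuple(int(v*16) for v in q[i]),tuple(int(v*16) for v in q[i|j]),(255,0,0),1,cv2.LINE_AA,4)
    o=o[180:360,170:460]
    ims[c]=cv2.resize(o,None,fx=2,fy=1.6*1.03); 
cv2.imwrite("pics/fit.png",np.vstack([cv2.resize(v,(464*8//5,290)) for v in ims.values()]))
B_=B;d=C[:2]-B[:2];c,s=np.cos(B[2]),np.sin(B[2]);print("carton in board",c*d[0]+s*d[1],-s*d[0]+c*d[1],C[2]-B[2]); print(get_state()["tcp_rot"])
E
```

```text
[np.int64(1923), np.int64(1959), np.int64(9135), np.int64(15101)]
carton [ 0.4444 -0.0164 -0.1471] 554.072265625
side only [ 0.4439 -0.0177 -0.1507]
board side [ 0.5318 -0.123  -0.2205] 809.4492797851562
board corners [ 0.5381 -0.1224 -0.2209] [ 1.3 -2.   0.   0.2 -0.2 -5.6 -1.1 -5.8  0.8 -2.6  2.3 -1.4]
jar [ 0.41  -0.185  0.095]
jar [ 0.404 -0.194  0.05 ]
small [ 0.565 -0.504  0.06 ] sidejar [0.417 0.504 0.085]
carton in board -0.11463518544596514 0.08293620622733429 0.07383549869507303
[-7.77690039e-06  7.07110165e-01  7.07103397e-01 -7.67709771e-06]
```

View pics/fit.png

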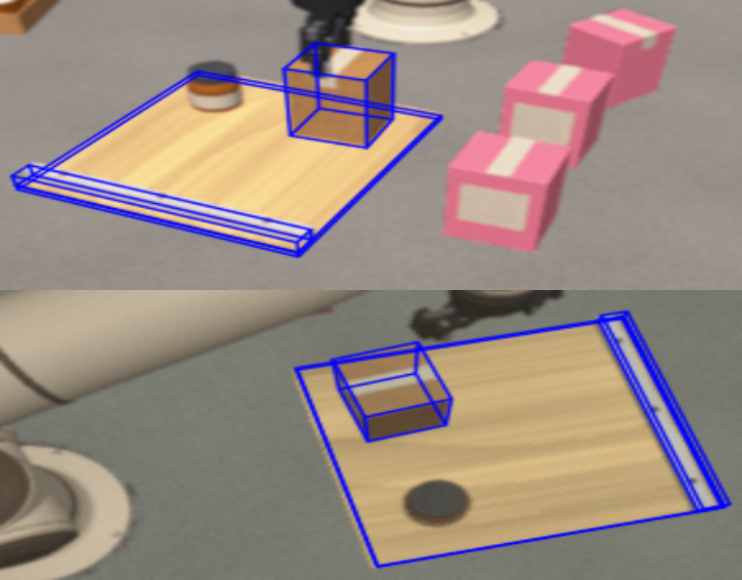

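The fits match the picture in both views. Carton ≈ (0.444, -0.016), yaw -0.147; board yaw -0.22. I'll retract behind the carton while turning the hand a little, to check which way joint 6 goes.

>>> drive_tool:
  slide:
    - [0,-38,0]
    - [-2,-76,0]
    - [-3,-114,0]
    - [-4,-152,0]
    - [-4,-190,0]
    - [-4,-190,0]
  twist:
    - [0,0,7]
    - [0,0,14]
    - [0,0,21]
    - [0,0,28]
    - [0,0,28]
    - [0,0,28]
  fingers: [40,40,40,40,40,40]

```text
t: 1.3
tool_pos: [0.3551, -0.004, 0.3054]
tcp_rot: [0.0, 0.857, 0.515, 0.001]
ft_force: [-0.5, -0.9, 0.3]
opening: 0.471
grasp_force: 0.0
```

```bash
python3 -c "
from h import *
s=get_state();print(s['t'],np.round(s['q'],3),s['tool_pos'],s['tcp_rot'],s['opening'])"
```

```text
1.3 [-0.011 -0.374 -0.229  1.715 -0.     2.049] [ 0.35507372 -0.00402026  0.30540049] [4.78010574e-04 8.57366649e-01 5.14705377e-01 7.58864589e-04] 0.4711771705445336
```

>>> drive_tool:
  slide:
    - [0,0,0]
    - [0,0,0]
    - [0,0,0]
    - [0,0,0]
    - [0,0,0]
    - [0,0,0]
    - [0,0,0]
    - [0,0,0]
    - [0,0,0]
    - [0,0,0]
    - [0,0,0]
    - [0,0,0]
  twist:
    - [0,0,-7]
    - [0,0,-14]
    - [0,0,-21]
    - [0,0,-28]
    - [0,0,-35]
    - [0,0,-42]
    - [0,0,-49]
    - [0,0,-56]
    - [0,0,-63]
    - [0,0,-70]
    - [0,0,-77]
    - [0,0,-84]
  fingers: [40,40,40,40,40,40,40,40,40,40,40,40]

```text
t: 2.3
tool_pos: [0.3602, -0.004, 0.304]
tcp_rot: [0.0, 0.289, 0.957, 0.0]
ft_force: [-0.3, -0.3, 0.5]
opening: 0.464
grasp_force: 0.0
```

>>> drive_tool:
  slide:
    - [0,0,15]
    - [0,0,30]
    - [0,0,50]
    - [0,0,70]
    - [0,0,85]
    - [0,0,95]
    - [0,0,95]
    - [0,0,95]
  twist:
    - [0,0,-7]
    - [0,0,-14]
    - [0,0,-21]
    - [0,0,-25.6]
    - [0,0,-25.6]
    - [0,0,-25.6]
    - [0,0,-25.6]
    - [0,0,-25.6]
  fingers: [40,40,40,40,40,40,40,40]

```text
t: 2.97
tool_pos: [0.36, -0.004, 0.2091]
tcp_rot: [-0.0, 0.073, 0.997, 0.0]
ft_force: [0.1, -0.4, -0.4]
opening: 0.467
grasp_force: 0.0
```

```bash
python3 -c "
from h import *
from scipy.spatial.transform import Rotation as R
s=get_state();print(s['t'],np.round(s['q'],3),s['tool_pos'],s['ft_force']);print(R.from_quat(s['tcp_rot'],scalar_first=True).as_matrix().round(3))
im=capture('scene');cv2.imwrite('pics/s1.png',cv2.resize(im[150:340,150:400,::-1],None,fx=3,fy=3))"
```

```text
2.9667 [-0.011 -0.39  -0.426  1.535  0.     0.136] [ 0.36001109 -0.00398022  0.20914988] [ 0.10983369 -0.42808971 -0.36006743]
[[-0.989  0.146 -0.   ]
 [ 0.146  0.989  0.   ]
 [ 0.     0.    -1.   ]]
```

View pics/s1.png

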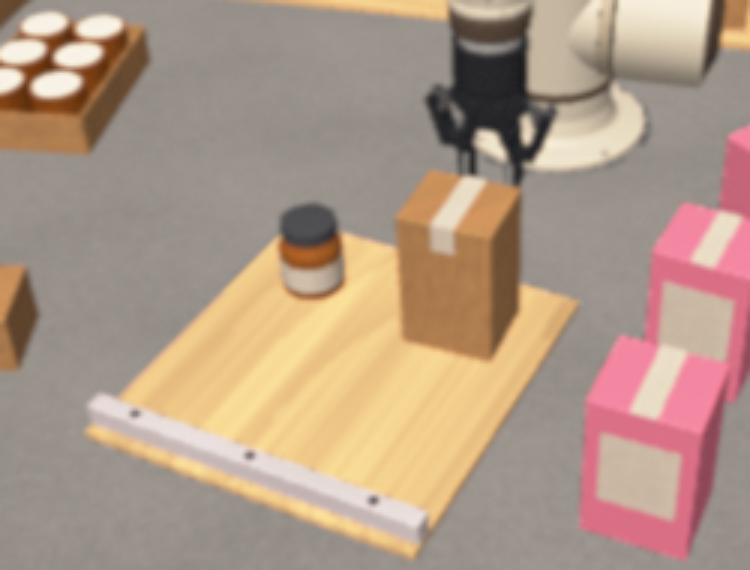

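The hand is behind the carton and centred on its label face, at about (485,160) in the crop. Next I'll push to tip it.

>>> drive_tool:
  slide:
    - [-10,0,0]
    - [-20,0,0]
    - [-26,0,0]
    - [-32,0,0]
    - [-38,0,0]
    - [-44,0,0]
    - [-50,0,0]
    - [-56,0,0]
    - [-62,0,0]
    - [-68,0,0]
  twist:
    - [0,0,0]
    - [0,0,0]
    - [0,0,0]
    - [0,0,0]
    - [0,0,0]
    - [0,0,0]
    - [0,0,0]
    - [0,0,0]
    - [0,0,0]
    - [0,0,0]
  fingers: [40,40,40,40,40,40,40,40,40,40]

```text
t: 3.85
tool_pos: [0.4279, -0.014, 0.2089]
tcp_rot: [0.0, 0.073, 0.997, -0.0]
ft_force: [-0.5, 0.6, 1.8]
opening: 0.472
grasp_force: 0.6
```

```bash
python3 -c "
from h import *
im=capture('scene');cv2.imwrite('pics/s2.png',cv2.resize(im[150:340,150:400,::-1],None,fx=2,fy=2))"
```

```text
(no output)
```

View pics/s2.png

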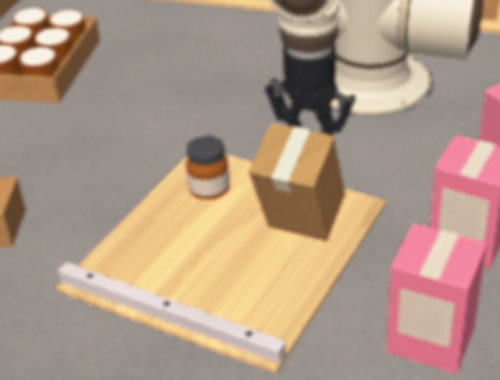

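The carton is tilting cleanly about its far edge, with its top now at about (295,150) in the crop. I'll keep pushing.

>>> drive_tool:
  slide:
    - [-6,0,0]
    - [-12,0,0]
    - [-18,0,0]
    - [-24,0,0]
    - [-30,0,0]
    - [-35,0,0]
    - [-40,0,0]
    - [-44,0,0]
    - [-47,0,0]
    - [-50,0,0]
    - [-50,0,0]
    - [-50,0,0]
  twist:
    - [0,0,0]
    - [0,0,0]
    - [0,0,0]
    - [0,0,0]
    - [0,0,0]
    - [0,0,0]
    - [0,0,0]
    - [0,0,0]
    - [0,0,0]
    - [0,0,0]
    - [0,0,0]
    - [0,0,0]
  fingers: [40,40,40,40,40,40,40,40,40,40,40,40]

```text
t: 4.9
tool_pos: [0.4767, -0.0212, 0.2088]
tcp_rot: [-0.0, 0.073, 0.997, -0.0]
ft_force: [-0.4, -0.1, 0.3]
opening: 0.466
grasp_force: 0.0
```

```bash
python3 -c "
from h import *
im=capture('scene');cv2.imwrite('pics/s3.png',cv2.resize(im[150:340,150:400,::-1],None,fx=2,fy=2))"
```

```text
(no output)
```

View pics/s3.png

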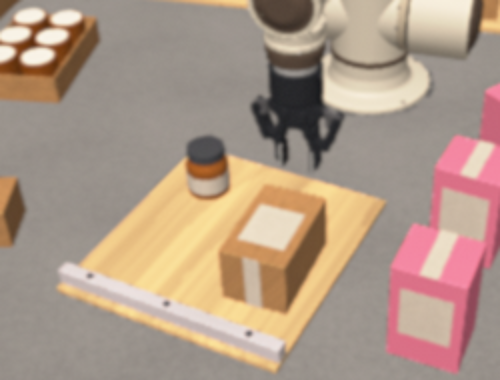

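The carton lies label up with its top towards the bar. I'll back off, then measure its pose.

>>> drive_tool:
  slide:
    - [20,0,0]
    - [45,0,0]
    - [60,0,0]
    - [60,0,0]
  twist:
    - [0,0,0]
    - [0,0,0]
    - [0,0,0]
    - [0,0,0]
  fingers: [30,30,30,30]

```text
t: 5.28
tool_pos: [0.4152, -0.0122, 0.2093]
tcp_rot: [-0.0, 0.073, 0.997, 0.0]
ft_force: [-0.6, 0.6, 1.2]
opening: 0.355
grasp_force: 0.0
```

```bash
cat > lie.py <<'E'
from fit import *
def lie():
    ca={}
    for c in("scene","side"):
        im=capture(c).astype(int); rs=masks_of("carton",c)
        for r in rs:
            p=r["pixels"]; 
            uv=np.array(r["centre"])[::-1]*[640,480]; w=ray(c,[uv],.05)[0]
            m=im[p].mean(0)
            if abs(w[0]-.58)<.08 and abs(w[1]+.04)<.08: ca[c]=p;print(c,p.sum(),w.round(3));break
    x0=[.58,-.04]
    C,f=best(ca,.01,((-.08,-.05,.01),(.08,.05,.1)),x0)
    for B in([.5381,-.1224,-.2209],[.5318,-.123,-.2205]):
        d=C[:2]-B[:2];c,s=np.cos(B[2]),np.sin(B[2]);a=C[2]-B[2]
        print("lying",C.round(4),f,"in board",np.round([c*d[0]+s*d[1],-s*d[0]+c*d[1],a],4),"top x",c*d[0]+s*d[1]+.08*np.cos(a))
if __name__=="__main__": lie(); s=get_state();print(s['tool_pos'])
E
python3 lie.py
```

```text
scene 2492 [ 0.565 -0.042  0.05 ]
side 2687 [ 0.564 -0.027  0.05 ]
lying [ 0.5689 -0.0353 -0.1154] 225.99093627929688 in board [0.011  0.0917 0.1055] top x 0.090571477589068
lying [ 0.5689 -0.0353 -0.1154] 225.99093627929688 in board [0.0171 0.0937 0.1051] top x 0.09662777140274427
[ 0.41786875 -0.01252633  0.20903249]
```

>>> drive_tool:
  slide:
    - [-6,0,0]
    - [-12,0,20]
    - [-12,0,45]
    - [-12,0,65]
    - [-12,0,78]
    - [-12,0,82]
    - [-12,0,82]
  twist:
    - [0,0,4.2]
    - [0,0,4.2]
    - [0,0,4.2]
    - [0,0,4.2]
    - [0,0,4.2]
    - [0,0,4.2]
    - [0,0,4.2]
  fingers: [30,30,30,30,30,30,30]

```text
t: 6.07
tool_pos: [0.4291, -0.0143, 0.1259]
tcp_rot: [-0.001, 0.11, 0.994, -0.0]
ft_force: [0.2, -0.5, -0.2]
opening: 0.353
grasp_force: 0.0
```

>>> drive_tool:
  slide:
    - [-15,0,0]
    - [-30,0,0]
    - [-40,0,0]
    - [-47,0,0]
    - [-54,0,0]
    - [-60,0,0]
    - [-66,0,0]
    - [-72,0,0]
    - [-78,0,0]
    - [-84,0,0]
    - [-90,0,0]
    - [-95,0,0]
  twist:
    - [0,0,0]
    - [0,0,0]
    - [0,0,0]
    - [0,0,0]
    - [0,0,0]
    - [0,0,0]
    - [0,0,0]
    - [0,0,0]
    - [0,0,0]
    - [0,0,0]
    - [0,0,0]
    - [0,0,0]
  fingers: [30,30,30,30,30,30,30,30,30,30,30,30]

```text
t: 7.07
tool_pos: [0.5225, -0.0351, 0.1269]
tcp_rot: [0.0, 0.11, 0.994, -0.0]
ft_force: [-1.7, 0.4, 1.1]
opening: 0.352
grasp_force: 0.0
```

```bash
python3 lie.py; python3 -c "
from h import *
im=capture('scene');cv2.imwrite('pics/s4.png',cv2.resize(im[150:340,150:400,::-1],None,fx=2,fy=2))"
```

```text
scene 2512 [ 0.612 -0.055  0.05 ]
side 2029 [ 0.624 -0.059  0.05 ]
lying [ 0.6168 -0.0518 -0.172 ] 1091.593017578125 in board [0.0614 0.0861 0.0489] top x 0.1412604125583855
lying [ 0.6168 -0.0518 -0.172 ] 1091.593017578125 in board [0.0674 0.088  0.0485] top x 0.14731264076558007
[ 0.52220674 -0.03504634  0.12680175]
```

View pics/s4.png

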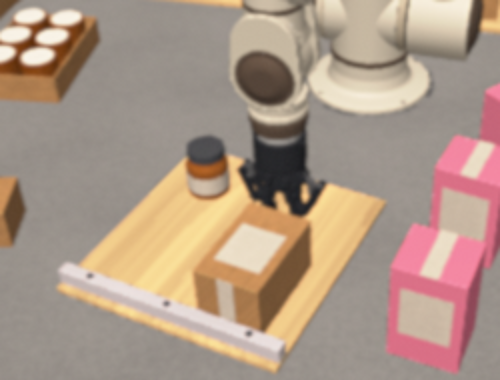

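The carton is sliding squarely and its top end is about 10 mm from the bar. I'll continue slowly and watch the force.

>>> drive_tool:
  slide:
    - [-3,0,0]
    - [-6,0,0]
    - [-8,0,0]
    - [-10,0,0]
    - [-11,0,0]
    - [-12,0,0]
    - [-12,0,0]
  twist:
    - [0,0,0]
    - [0,0,0]
    - [0,0,0]
    - [0,0,0]
    - [0,0,0]
    - [0,0,0]
    - [0,0,0]
  fingers: [30,30,30,30,30,30,30]

```text
t: 7.9
tool_pos: [0.5301, -0.0368, 0.1261]
tcp_rot: [-0.005, 0.11, 0.994, 0.0]
ft_force: [-25.0, 6.0, 10.3]
opening: 0.353
grasp_force: 0.0
```

It's against the bar at about 26 N. I'll back off straight and check.

>>> drive_tool:
  slide:
    - [0,0,0]
    - [2,0,0]
    - [5,0,0]
    - [12,0,0]
    - [30,0,0]
    - [60,0,0]
    - [80,0,-40]
    - [90,0,-80]
    - [100,0,-110]
    - [100,0,-110]
  twist:
    - [0,0,0]
    - [0,0,0]
    - [0,0,0]
    - [0,0,0]
    - [0,0,0]
    - [0,0,0]
    - [0,0,0]
    - [0,0,0]
    - [0,0,0]
    - [0,0,0]
  fingers: [30,30,30,30,30,30,30,30,30,30]

```text
t: 8.73
tool_pos: [0.4362, -0.0155, 0.244]
tcp_rot: [0.005, 0.11, 0.994, 0.0]
ft_force: [0.5, -0.1, 0.1]
opening: 0.356
grasp_force: 0.0
```

```bash
python3 lie.py; python3 -c "
from h import *
a=[cv2.resize(capture(c)[y:y+110,x:x+140,::-1],None,fx=5,fy=5,interpolation=2)[:, :] for c,x,y in(('scene',220,230),('side',330,180))]
cv2.imwrite('pics/s5.png',np.hstack([cv2.resize(i,(400,315)) for i in a]))"
```

```text
scene 2578 [ 0.623 -0.057  0.05 ]
side 2622 [ 0.621 -0.043  0.05 ]
lying [ 0.6221 -0.0518 -0.1968] 472.2685546875 in board [0.0665 0.0873 0.0241] top x 0.1464420688705065
lying [ 0.6221 -0.0518 -0.1968] 472.2685546875 in board [0.0725 0.0892 0.0237] top x 0.15249397453983748
[ 0.43600049 -0.01577488  0.2361448 ]
```

View pics/s5.png

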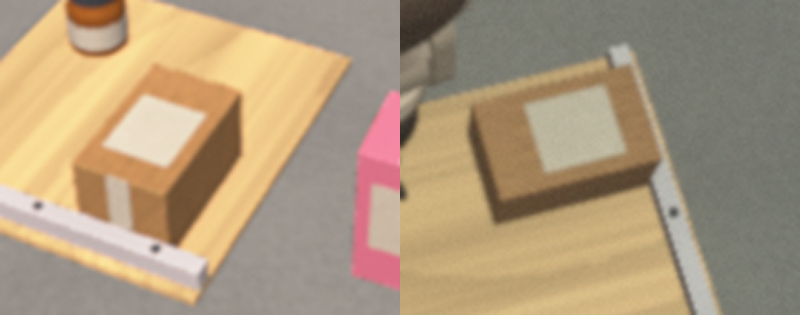

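The carton lies against the bar, at about (610,130) in the side crop. It still measures about 0.02–0.04 rad short of square, so I'll press once more slightly left of the middle to close it.

>>> drive_tool:
  slide:
    - [0,12,30]
    - [0,12,60]
    - [-5,12,90]
    - [-20,12,110]
    - [-50,12,110]
    - [-75,12,110]
    - [-88,12,110]
    - [-93,12,110]
    - [-96,12,110]
    - [-98,12,110]
    - [-99,12,110]
    - [-100,12,110]
  twist:
    - [0,0,0]
    - [0,0,0]
    - [0,0,0]
    - [0,0,0]
    - [0,0,0]
    - [0,0,0]
    - [0,0,0]
    - [0,0,0]
    - [0,0,0]
    - [0,0,0]
    - [0,0,0]
    - [0,0,0]
  fingers: [30,30,30,30,30,30,30,30,30,30,30,30]

```text
t: 10.03
tool_pos: [0.5327, -0.0252, 0.1258]
tcp_rot: [-0.004, 0.11, 0.994, 0.0]
ft_force: [-21.3, 4.2, 7.9]
opening: 0.347
grasp_force: 0.0
```

>>> drive_tool:
  slide:
    - [0,0,0]
    - [2,0,0]
    - [5,0,0]
    - [12,0,0]
    - [30,0,0]
    - [60,0,0]
    - [80,0,-40]
    - [90,0,-80]
    - [100,0,-110]
    - [120,0,-110]
    - [120,0,-110]
  twist:
    - [0,0,0]
    - [0,0,0]
    - [0,0,0]
    - [0,0,0]
    - [0,0,0]
    - [0,0,0]
    - [0,0,0]
    - [0,0,0]
    - [0,0,0]
    - [0,0,0]
    - [0,0,0]
  fingers: [30,30,30,30,30,30,30,30,30,30,30]

```text
t: 10.95
tool_pos: [0.4173, 0.0008, 0.2394]
tcp_rot: [0.002, 0.11, 0.994, 0.0]
ft_force: [-0.6, -1.0, 0.1]
opening: 0.349
grasp_force: 0.0
```

```bash
python3 lie.py; python3 -c "
from h import *
a=[cv2.resize(capture(c)[y:y+110,x:x+140,::-1],None,fx=5,fy=5,interpolation=2)[:, :] for c,x,y in(('scene',220,230),('side',330,180))]
cv2.imwrite('pics/s6.png',np.hstack([cv2.resize(i,(400,315)) for i in a]))"
```

```text
scene 2651 [ 0.616 -0.057  0.05 ]
side 2653 [ 0.622 -0.043  0.05 ]
lying [ 0.6222 -0.0521 -0.1946] 379.36541748046875 in board [0.0667 0.087  0.0263] top x 0.1466259428046762
lying [ 0.6222 -0.0521 -0.1946] 379.36541748046875 in board [0.0727 0.089  0.0259] top x 0.1526778264674848
[4.19098970e-01 3.02980451e-04 2.36108223e-01]
```

View pics/s6.png

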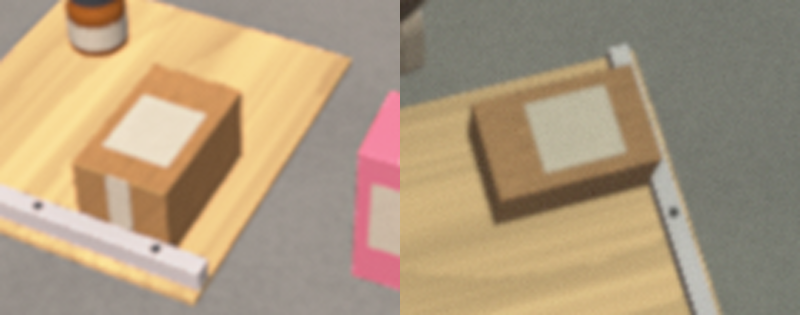

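The second press changed nothing, so the carton is flush with the bar, and the jar stands where it was. I'm handing in.

```bash
python3 -c "
from workcell import *
print(hand_in())"
```

```text
the job is handed in; nothing more can be done
None
```

I handed the job in: the carton lies label up with its top end against the stop bar, wholly on the board and, as far as the cameras show, flush and square (about 0.026 rad measured, limit 0.06); the arm never went near the jars or the small carton, and no verdict came back.

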